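# Post the cheroot bundle through the conditioning box's flap

## Task

Post the tied bundle of cheroots that lies on the worktable in front of you into the wooden conditioning box: from the ledge in front, push it end first through the sprung metal flap until the whole bundle has dropped inside and the flap has swung fully shut behind it. Leave the tape tin, thread spool, stapler and glue pot where they stand.

Things in the scene. Friction and masses are not known exactly. Their poses are not given: they have to be found in the camera images.
- bundle: Flat tied bundle of green-brown cheroots, 44 mm wide (its x), 100 mm long (its y; single ends stick out up to 5 mm more), 20 mm high (its z), 55 to 110 g, lying flat on the worktable (other cheroots lie on the next table). Origin: centre of its underside. Both ends are alike. It can be gripped across its width anywhere along it.
- conditioning_box: Wooden box, 190 mm wide, roof top at z = 98 mm, fixed to the table; the flap is the only way in. Origin: on the table straight under the sill edge; x points level into the box, y left, z up. A level ledge, top at z = 48 mm, 150 mm wide, runs from x = -100 mm to the sill at x = 0; there it drops to the inner floor at z = 20 mm, clear to the back wall at x = 157 mm.
- sill (a point): Middle of the sill edge on top of the ledge, 48 mm above the table; axes as the box. Above it the front leans back 35 deg: the opening is 88 mm wide, 42 mm high, its foot at the sill, its top (roof edge) 29 mm farther in. A bundle whose middle is past the sill can tip in but may stay leaning on it under the flap until its tail is pushed past the sill.
- flap (a joint): Angle of the sprung aluminium flap in the opening (82 mm wide, 46 mm long, 3 mm thick), hinged along its top edge (box frame x = 30 mm, z = 87 mm). 0 = shut, leaning back 35 deg; grows as it swings inward and up, at most 2.1 (about 1.7 over a level bundle). A light spring shuts it: about 0.2 N at its lower edge when shut, 0.9 N wide open.
- flap_edge (a point): Middle of the flap's free lower edge; when shut, about 1 mm above the sill.
- tape_tin: Round green tape tin with a pale label on its lid, 64 mm across, 24 mm high (a like tin at the far left edge is fixed); origin at the centre of its underside. A bystander.
- thread_spool: Wooden spool of red thread, 40 mm across, 48 mm high; origin at the centre of its underside. A bystander.
- stapler: Stapler, 18 x 104 x 36 mm high, long side along its y; origin at the centre of its underside. A bystander.
- glue_pot: White pot, 65 mm across, 44 mm high; origin at the centre of its underside. A bystander.
Not all that is in view belongs to the job. What is shaped like the bundle but pink, purple or red is not meant.

How it is judged (in metres and radians):
On the way:
1. the bundle, end first and above the sill, holds the flap open with its leading end at least 30 mm past the sill (value of joint flap above 0.4 rad and x of bundle in the frame of conditioning_box between -0.02 and 0.06 m and z of bundle in the frame of conditioning_box above 0.03 m and angle between the y axis of bundle and the x axis of conditioning_box, either way round below 0.6 rad), for 0.05 s.
At the end, for the whole second after the job is handed in: The whole bundle lies at rest inside the conditioning box, below the level of the sill (its origin under 38 mm above the table and within the box's inner walls), and the flap is shut (joint under 0.06 rad) (x of bundle in the frame of conditioning_box between 0.008 and 0.155 m and y of bundle in the frame of conditioning_box between -0.085 and 0.085 m and z of bundle in the frame of conditioning_box between 0 and 0.038 m and value of joint flap below 0.06 rad and linear speed of bundle below 0.02 m/s); the robot touches nothing.
It fails at once if the tape tin is moved more than 25 mm (distance of tape_tin from where it was at the start of the episode above 0.025 m).
It fails at once if the thread spool is moved more than 25 mm (distance of thread_spool from where it was at the start of the episode above 0.025 m).
It fails at once if the stapler is moved more than 25 mm (distance of stapler from where it was at the start of the episode above 0.025 m).
It fails at once if the glue pot is moved more than 25 mm (distance of glue_pot from where it was at the start of the episode above 0.025 m).
It also fails if it takes over 43 s, if anything falls off the work surface, if the arm or the gripper's body presses on something with over 40 N, if the wrist force passes 120 N, or if a joint passes its speed limit or range.

## Robot

A 7-joint arm with a two-finger parallel gripper is mounted at the origin on a cart in front of the work surface, level with it; the furniture and walls round the work are solid. World frame = base frame: x ahead of the robot, y to its left, z up, the work surface at z = 0. Lengths are in mm, angles in rad, forces in N, time in s.
With the tool pointing down it reaches from about 350 to 900 mm from the base axis. Payload 19.9 kg.
Tool frame: the origin (TCP) lies between the finger pads; the fingertips stand 19 mm ahead of it and the grasp point (between the pads) is the TCP; z points along the fingers, y is the line along which they close (so a half turn about z gives the same grasp; the last joint's range is limited). The gripper opens to 85 mm and grips with 20 to 120 N. Pads are 22 mm wide; open, the fingers measure 114 mm over their backs; the gripper's body (76 mm by 85 mm) begins 54 mm behind the grasp point. The pads swing forward as they close: fully open they stand 13 mm farther back than shut.
Start: joints at [-1.349, 0.417, -0.01, 1.614, 0.005, 1.111, -0.053], TCP at [162.356, 603.526, 250.26] pointing down, gripper open.
Joint ranges: [-2.81, 2.81], [-0.39, 2.02], [-1.27, 1.25], [0.06, 2.57], [-1.19, 4.33], [0.19, 2], [-2.82, 2.82]. Speed limits (rad/s): [1.89, 1.89, 2.39, 2.39, 3.01, 3.01, 3.01].

## Interface

Orientations are given as a rotation vector (axis times angle).
In Python, from station import r gives the robot as it stands.
- The arm moves only by the tool move_arm, never from a script. Its argument "targets" is a list of rows, each an object with "delta_pos": the shift along the world's x, y, z in m, a list of three; "turn": the turn, a rotation vector about the world's x, y, z in degrees, a list of three. In form: [{"delta_pos": [dx, dy, dz], "turn": [ax, ay, az]}, ...]. A call has 1 to 5 rows; each row shifts and turns the commanded pose from where the row before left it; what a row does not reach is not made up. A row lasts 1/8 s, in which the tool goes at most 62.5 mm and 10.7 degrees, less where a joint would pass 70% of its speed; a pose out of reach is approached as far as the arm can. A call is refused whole if a number of a shift passes 0.0625 or a number of a turn 10.7, either way. A call with a gripper value outside its range is refused whole. "claw" is the opening, from 0 (shut) to 1 (fully open), set as the call begins (left out, the last holds). The fingers move at their own pace and stop on an object; "grip_force" is the grip in N (left out, the last holds). Time passes only in rows, so rows that do not move let the fingers close. It gives the time, the measured TCP pose, the force, the opening and the grip force at its end, in the units of the state.
- r.get_obs(): the state, without advancing time (a new reading comes with each control period).
- r.camera(name): name is "scene" or "top" or "wrist"; returns a dict with "pixels" (420x560x3 uint8, red, green, blue), "intrinsics" (3x3 intrinsics, pixels), "pose" (4x4, takes a point from camera to world coordinates). Camera axes: x right, y down, z forward; pixel columns grow to the right and rows downward; lengths in mm; the calibration is good to about 2 mm. The wrist camera is an equidistant fisheye: a pixel r from the principal point sees the ray r / f radians off the axis. A picture is of the moment at which its call begins. There is no depth.
- r.finish_job(): hands the job in; it is judged then, once.
The state is a dict: "clock": time; "qpos": joint angles; "joint_velocities": joint speeds; "tau": joint torques, N m; "tool_pos": TCP position; "tool_rot": TCP orientation; "wrist_force": force on the tool from outside, world axes, zero at the start; "ft_torque": the same for the moment, N m; "grip_width": finger opening in mm; "grip_force": force on a finger pad.
Only numpy, scipy, OpenCV 4.12 (cv2) and the standard library are available. Lean on these libraries where they do the work, as an engineer would, in place of code of your own. Each camera call takes 0.05 s, during which the arm holds its last target. There are 200 camera calls.

## Working session

There is one attempt and no reset: what is moved stays moved. The work goes in short steps, Python scripts to look and compute and a tool call to move; the robot and the scene stay as the last step left them, time stands still between calls to the robot, and variables do not carry over. Pictures are saved under pics/ and viewed, at most 10 in all, crops included, and the job is handed in when it is done.

Besides the shell and the picture viewer there is one more tool, called after "Call:" as name([rows], argument=value, ...), one row to a line, values as JSON. move_arm: Moves the arm, as the interface text tells. Its arguments: {"type":"object","properties":{"targets":{"type":"array","items":{"type":"object","properties":{"delta_pos":{"type":"array","items":{"type":"number"}},"turn":{"type":"array","items":{"type":"number"}}}}},"claw":{"type":"number"},"grip_force":{"type":"number"}},"required":["targets"]}

```bash
mkdir -p pics; python3 - <<'E'
from station import r
import cv2,numpy as np
o=r.get_obs();print(o['clock'],o['tool_pos'],o['tool_rot'],o['grip_width'])
for n in ['scene','top']:
    c=r.camera(n);cv2.imwrite(f'pics/{n}0.png',c['pixels'][:,:,::-1]);np.savez(f'{n}0.npz',**{k:np.array(c[k]) for k in ('pixels','intrinsics','pose')})
    print(n,np.round(c['intrinsics'],1).tolist(),np.round(c['pose'],3).tolist())
E
```

```text
0.0 [162.32118048 603.21861624 249.68085449] [-4.11648486e-01 -3.11446989e+00  1.92006503e-03] 85.3943784963004
scene [[479.6, 0.0, 284.9], [0.0, 479.6, 207.1], [0.0, 0.0, 1.0]] [[0.51, -0.37, 0.776, -554.636], [-0.86, -0.194, 0.473, -705.005], [-0.025, -0.909, -0.417, 739.831], [0.0, 0.0, 0.0, 1.0]]
top [[403.6, 0.0, 283.1], [0.0, 403.6, 208.6], [0.0, 0.0, 1.0]] [[0.0, -0.998, 0.066, 564.475], [-1.0, 0.0, 0.012, -6.968], [-0.012, -0.066, -0.998, 1199.449], [0.0, 0.0, 0.0, 1.0]]
```

View pics/top0.png

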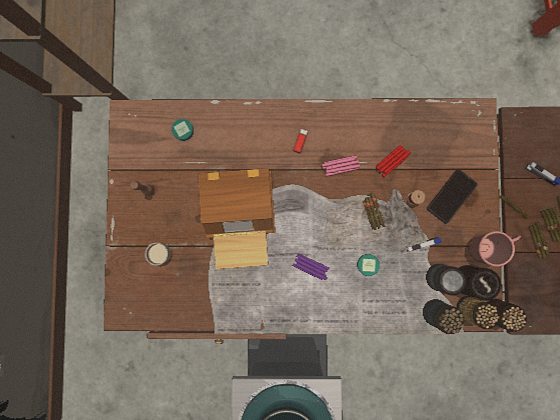

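View pics/scene0.png

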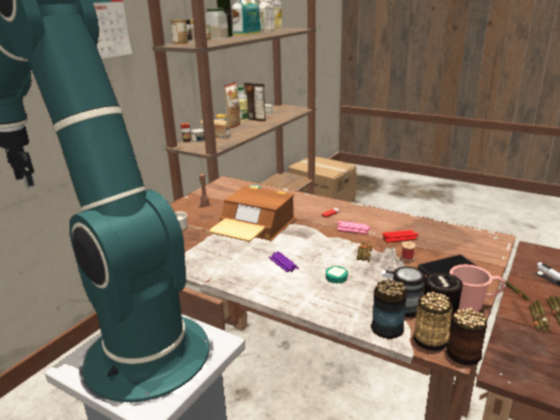

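The top view shows the bundle at (374,211), the spool at (417,198), the live tin at (368,265), the purple decoy at (310,266), the box roof at (236,200), the flap at (238,226) and the ledge at (241,250). I'll segment these next.

```bash
cat > h.py <<'E'
import numpy as np,cv2
def load(n):
    d=np.load(n+'.npz');return d['pixels'],d['intrinsics'],d['pose']
def cast(K,T,uv,z):
    uv=np.atleast_2d(uv).astype(float)
    d=np.c_[(uv-K[[0,1],[2,2]])/K[0,0],np.ones(len(uv))]@T[:3,:3].T
    return T[:3,3]+d*((z-T[2,3])/d[:,2:])
def proj(K,T,p):
    q=(np.atleast_2d(p)-T[:3,3])@T[:3,:3];return q[:,:2]/q[:,2:]*K[0,0]+K[[0,1],[2,2]]
E
python3 - <<'E'
from h import *
I,K,T=load('top0')
hsv=cv2.cvtColor(I,cv2.COLOR_RGB2HSV)
def comp(m,x0,y0,x1,y1,z,name):
    M=np.zeros(m.shape,np.uint8);M[y0:y1,x0:x1]=m[y0:y1,x0:x1]
    n,l,s,c=cv2.connectedComponentsWithStats(M)
    k=1+np.argmax(s[1:,4]);pts=np.argwhere(l==k)[:,::-1]
    w=cast(K,T,pts,z)[:,:2].astype(np.float32)
    rc=cv2.minAreaRect(w);print(name,s[k],'rect',np.round(rc[0],1),np.round(rc[1],1),round(rc[2],1),'corners',np.round(cv2.boxPoints(rc)).tolist())
h,s,v=[hsv[...,i].astype(int) for i in range(3)]
print('hsv bundle',hsv[205:220:3,368:382:3].tolist()); print('ledge',hsv[250,241],'roof',hsv[190,236],'flap',hsv[227,238],'wood',hsv[180,300])
comp((s>95)&(h<35)&(h>12),355,185,392,235,15,'bundle')
comp((s>70)&(v>170)&(h>12)&(h<32),205,228,275,275,48,'ledge')
comp((h>75)&(h<95)&(s>80),350,245,390,285,24,'tin')
comp((s<40)&(v>150),140,235,175,270,44,'glue')
comp((s<50)&(v>110),212,215,262,236,60,'flap')
comp((s>140)&(v>90)&(h<18),195,168,275,236,98,'roof')
a=cv2.resize(I[160:285,190:440],None,fx=3.2,fy=3.2,interpolation=cv2.INTER_CUBIC)
cv2.imwrite('pics/crop1.png',a[...,::-1])
E
```

```text
hsv bundle [[[10, 149, 130], [13, 156, 121], [18, 108, 59], [7, 142, 97], [17, 38, 106]], [[8, 142, 126], [17, 90, 65], [16, 40, 108], [19, 143, 96], [10, 51, 130]], [[17, 97, 79], [21, 118, 78], [20, 111, 101], [19, 129, 105], [15, 58, 115]], [[21, 102, 75], [22, 130, 98], [19, 114, 92], [15, 48, 118], [19, 117, 87]], [[17, 116, 79], [20, 116, 97], [14, 77, 63], [18, 117, 83], [18, 128, 98]]]
ledge [ 17 127 191] roof [ 12 160 147] flap [ 16  30 127] wood [ 10 112 125]
bundle [363 192  22  38 317] rect [ 636.6 -256.1] [107.1  40. ] 16.6 corners [[580.0, -252.0], [591.0, -291.0], [694.0, -260.0], [682.0, -222.0]]
ledge [ 214  231   54   38 1781] rect [524.6 128.5] [ 97.7 149.8] 4.1 corners [[471.0, 200.0], [481.0, 50.0], [579.0, 57.0], [568.0, 207.0]]
tin [357 254  22  22 192] rect [ 479.3 -238.9] [60.5 59.3] 44.7 corners [[437.0, -239.0], [479.0, -281.0], [522.0, -239.0], [480.0, -197.0]]
glue [158 263   4   2   4] rect [483.5 359.4] [1.3 8.9] 26.6 corners [[481.0, 363.0], [485.0, 355.0], [486.0, 356.0], [482.0, 364.0]]
flap [223 221  31  11 273] rect [590.7 134.2] [28.  84.4] 3.6 corners [[574.0, 175.0], [579.0, 91.0], [607.0, 93.0], [602.0, 177.0]]
roof [ 198  168   77   68 3671] rect [655.3 135.5] [177.2 202.4] 3.5 corners [[561.0, 231.0], [573.0, 29.0], [750.0, 40.0], [737.0, 242.0]]
```

View pics/crop1.png

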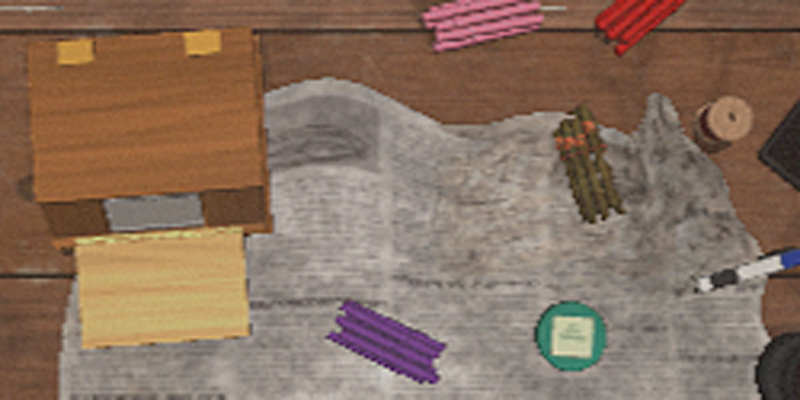

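Everything agrees with the given sizes: ledge 98×150, tin 60, flap 28×84.
- **Sill:** about (574,132), with the box yawed about 3.8°.
- **Bundle:** centre about (637,-256), long axis at 16.6°.

I'll grip it about 33 mm behind its middle, near (604,-266), and move off now.

Call:
move_arm([
  {"delta_pos": [0.042, -0.043, 0], "turn": [0, 0, 3]},
  {"delta_pos": [0.042, -0.043, 0], "turn": [0, 0, 3]},
  {"delta_pos": [0.042, -0.043, 0], "turn": [0, 0, 3]},
  {"delta_pos": [0.042, -0.043, 0], "turn": [0, 0, 3]},
  {"delta_pos": [0.042, -0.043, 0], "turn": [0, 0, 3]},
], claw=1)

```text
clock: 0.72
tool_pos: [373.4, 386.9, 250.2]
tool_rot: [0.001, -3.142, 0.0]
wrist_force: [1.2, 1.4, 0.7]
grip_width: 85.7
grip_force: 0.0
```

Call:
move_arm([
  {"delta_pos": [0.035, -0.048, 0], "turn": [0, 0, 3]},
  {"delta_pos": [0.035, -0.048, 0], "turn": [0, 0, 3]},
  {"delta_pos": [0.03, -0.052, 0], "turn": [0, 0, 3]},
  {"delta_pos": [0.025, -0.055, 0], "turn": [0, 0, 3]},
  {"delta_pos": [0.02, -0.056, 0], "turn": [0, 0, 3]},
])

```text
clock: 1.35
tool_pos: [517.9, 127.6, 250.1]
tool_rot: [0.411, -3.114, 0.0]
wrist_force: [0.8, 0.8, 0.1]
grip_width: 85.2
grip_force: 0.0
```

Call:
move_arm([
  {"delta_pos": [0.012, -0.056, 0], "turn": [0, 0, 1.6]},
  {"delta_pos": [0.012, -0.056, 0]},
  {"delta_pos": [0.012, -0.056, 0]},
  {"delta_pos": [0.012, -0.056, 0]},
  {"delta_pos": [0.012, -0.056, 0]},
])

```text
schema error: expected keys delta_pos, turn
```

Call:
move_arm([
  {"delta_pos": [0.013, -0.056, 0]},
  {"delta_pos": [0.013, -0.056, 0]},
  {"delta_pos": [0, 0, -0.05]},
  {"delta_pos": [0, 0, -0.05]},
  {"delta_pos": [0, 0, 0]},
])

```text
schema error: expected keys delta_pos, turn
```

```bash
python3 - <<'E'
from station import r
import cv2,numpy as np
c=r.camera('wrist');cv2.imwrite('pics/w1.png',c['pixels'][:,:,::-1]);np.savez('w1.npz',**{k:np.array(c[k]) for k in ('pixels','intrinsics','pose')})
print(np.round(c['intrinsics'],1).tolist(),np.round(c['pose'],3).tolist())
E
```

```text
[[325.2, 0.0, 279.5], [0.0, 325.2, 211.9], [0.0, 0.0, 1.0]] [[-0.259, 0.928, 0.267, 449.377], [0.966, 0.249, 0.072, 110.677], [-0.0, 0.277, -0.961, 373.656], [0.0, 0.0, 0.0, 1.0]]
```

View pics/w1.png

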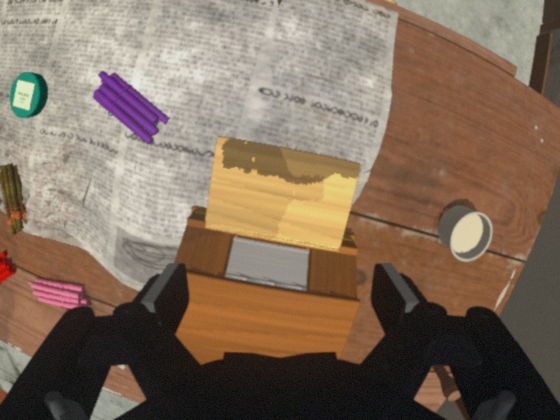

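The rows need both keys, so the arm did not move. The picture happens to show the box from above: ledge corners at about (217,137), (359,163), (344,249) and (206,230), flap foot from (233,238) to (310,249). I'll use it as a second measurement of the sill.

```bash
cat >> h.py <<'E'
def castf(K,T,uv,z):
    uv=np.atleast_2d(uv).astype(float)
    D=np.array([0,0,0,0.])
    d=(uv-K[[0,1],[2,2]])/K[0,0];th=np.linalg.norm(d,axis=1,keepdims=True)
    v=np.c_[d/th*np.sin(th),np.cos(th)]@T[:3,:3].T
    return T[:3,3]+v*((z-T[2,3])/v[:,2:])
E
python3 - <<'E'
from h import *
I,K,T=load('w1')
p=castf(K,T,[[217,137],[359,163],[344,249],[206,230],[233,238],[310,249]],48);print(np.round(p,1))
for a,b in [(0,1),(1,2),(2,3),(3,0),(4,5)]:
    d=p[b]-p[a];print(np.round(np.linalg.norm(d),1),np.degrees(np.arctan2(d[1],d[0])).round(1))
print((p[4]+p[5])/2,(p[2]+p[3])/2)
E
```

```text
[[480.7  53.9  48. ]
 [468.5 200.2  48. ]
 [562.6 214.3  48. ]
 [580.3  63.6  48. ]
 [581.3  94.2  48. ]
 [572.  177.8  48. ]]
146.8 94.8
95.2 8.5
151.7 -83.3
100.1 -174.4
84.1 96.4
[576.63382194 135.96592289  48.        ] [571.45066427 138.93449673  48.        ]
```

Call:
move_arm([
  {"delta_pos": [0.012, -0.056, 0], "turn": [0, 0, 1.6]},
  {"delta_pos": [0.012, -0.056, 0], "turn": [0, 0, 0]},
  {"delta_pos": [0.012, -0.056, 0], "turn": [0, 0, 0]},
  {"delta_pos": [0.012, -0.056, 0], "turn": [0, 0, 0]},
  {"delta_pos": [0.012, -0.056, 0], "turn": [0, 0, 0]},
])

```text
clock: 2.02
tool_pos: [577.4, -152.1, 250.1]
tool_rot: [0.452, -3.109, -0.0]
wrist_force: [0.7, 0.1, -0.7]
grip_width: 85.5
grip_force: 0.0
```

Call:
move_arm([
  {"delta_pos": [0.013, -0.056, 0], "turn": [0, 0, 0]},
  {"delta_pos": [0.013, -0.056, 0], "turn": [0, 0, 0]},
  {"delta_pos": [0, 0, -0.05], "turn": [0, 0, 0]},
  {"delta_pos": [0, 0, -0.05], "turn": [0, 0, 0]},
  {"delta_pos": [0, 0, 0], "turn": [0, 0, 0]},
])

```text
clock: 2.65
tool_pos: [601.5, -261.6, 146.9]
tool_rot: [0.451, -3.103, -0.005]
wrist_force: [-0.1, 0.6, 0.6]
grip_width: 85.2
grip_force: 0.0
```

```bash
python3 - <<'E'
from station import r
from h import *
c=r.camera('wrist');cv2.imwrite('pics/w2.png',c['pixels'][:,:,::-1]);np.savez('w2.npz',**{k:np.array(c[k]) for k in ('pixels','intrinsics','pose')})
I,K,T=load('w2');h,s,v=[x.astype(int) for x in cv2.split(cv2.cvtColor(I,cv2.COLOR_RGB2HSV))]
print(T[:3,3])
E
```

```text
[ 534.27041512 -280.55281408  270.83376687]
```

View pics/w2.png

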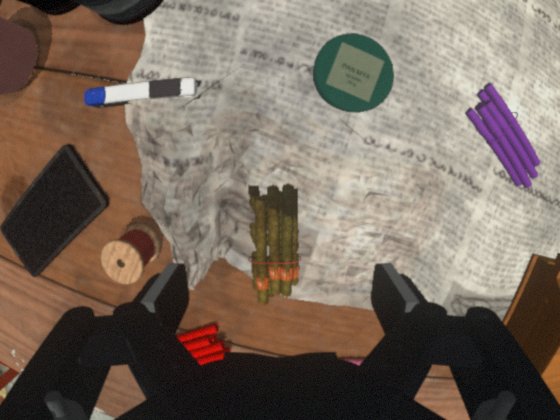

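The wrist view shows the bundle upright between the fingers, from about (250–298,187) to (250–298,298). The spool is at (130,255), outside the left finger. Casting the bundle's edges:

```bash
python3 - <<'E'
from h import *
I,K,T=load('w2')
p=castf(K,T,[[249,188],[298,188],[250,240],[298,240],[251,292],[299,292]],17)[:,:2];print(np.round(p,1))
print('widths',[np.linalg.norm(p[i]-p[i+1]).round(1) for i in (0,2,4)])
m=(p[::2]+p[1::2])/2;print(m.round(1));d=m[2]-m[0];print(np.degrees(np.arctan2(d[1],d[0])),np.linalg.norm(d))
I,K,T=load('top0')
E
```

```text
[[ 590.7 -288.3]
 [ 579.6 -250.8]
 [ 633.2 -276. ]
 [ 621.8 -237.5]
 [ 681.3 -262.5]
 [ 669.1 -221.4]]
widths [np.float64(39.1), np.float64(40.1), np.float64(42.9)]
[[ 585.2 -269.5]
 [ 627.5 -256.7]
 [ 675.2 -242. ]]
16.996055555549137 94.15379711966105
```

The wrist view agrees with the top view. Descending to grip.

Call:
move_arm([
  {"delta_pos": [0, 0, -0.05], "turn": [0, 0, 0]},
  {"delta_pos": [0, 0, -0.045], "turn": [0, 0, 0]},
  {"delta_pos": [0, 0, -0.032], "turn": [0, 0, 0]},
  {"delta_pos": [0, 0, 0], "turn": [0, 0, 0]},
  {"delta_pos": [0, 0, 0], "turn": [0, 0, 0]},
])

```text
clock: 3.32
tool_pos: [604.8, -263.1, 26.1]
tool_rot: [-0.452, 3.106, -0.003]
wrist_force: [0.2, -0.1, 1.1]
grip_width: 85.2
grip_force: 0.0
```

Call:
move_arm([
  {"delta_pos": [0, 0, 0], "turn": [0, 0, 0]},
  {"delta_pos": [0, 0, 0], "turn": [0, 0, 0]},
  {"delta_pos": [0, 0, 0], "turn": [0, 0, 0]},
  {"delta_pos": [0, 0, 0], "turn": [0, 0, 0]},
  {"delta_pos": [0, 0, 0], "turn": [0, 0, 0]},
], claw=0, grip_force=35)

```text
clock: 3.95
tool_pos: [603.8, -262.7, 24.3]
tool_rot: [-0.452, 3.108, -0.001]
wrist_force: [-2.2, 0.4, 10.5]
grip_width: 42.8
grip_force: 34.5
```

Call:
move_arm([
  {"delta_pos": [0, 0, 0.03], "turn": [0, 0, 0]},
  {"delta_pos": [0, 0, 0.05], "turn": [0, 0, 0]},
  {"delta_pos": [-0.01, 0.027, 0.04], "turn": [0, 0, -2]},
  {"delta_pos": [-0.018, 0.048, 0], "turn": [0, 0, -2]},
  {"delta_pos": [-0.018, 0.048, 0], "turn": [0, 0, -2]},
])

```text
clock: 4.58
tool_pos: [556.8, -138.2, 143.9]
tool_rot: [-0.286, 3.127, 0.0]
wrist_force: [1.3, -0.4, -0.9]
grip_width: 42.6
grip_force: 36.4
```

Call:
move_arm([
  {"delta_pos": [-0.018, 0.048, 0], "turn": [0, 0, -2]},
  {"delta_pos": [-0.018, 0.048, 0], "turn": [0, 0, -2]},
  {"delta_pos": [-0.018, 0.048, 0], "turn": [0, 0, -2]},
  {"delta_pos": [-0.018, 0.048, 0], "turn": [0, 0, 0]},
  {"delta_pos": [-0.018, 0.048, 0], "turn": [0, 0, 0]},
])

```text
clock: 5.2
tool_pos: [466.6, 102.0, 143.7]
tool_rot: [-0.124, 3.139, 0.0]
wrist_force: [1.2, -0.3, -2.2]
grip_width: 42.6
grip_force: 36.4
```

Call:
move_arm([
  {"delta_pos": [-0.008, 0.024, 0], "turn": [0, 0, 0]},
  {"delta_pos": [0, 0, 0], "turn": [0, 0, 0]},
  {"delta_pos": [0, 0, 0], "turn": [0, 0, 0]},
])

```text
clock: 5.58
tool_pos: [459.6, 123.9, 143.4]
tool_rot: [-0.124, 3.139, -0.0]
wrist_force: [-0.1, -0.1, -1.4]
grip_width: 43.0
grip_force: 36.4
```

```bash
python3 - <<'E'
from station import r
from h import *
for n in ['wrist','top']:
    c=r.camera(n);np.savez(n[0]+'3.npz',**{k:np.array(c[k]) for k in ('pixels','intrinsics','pose')})
    if n=='wrist': cv2.imwrite('pics/w3.png',c['pixels'][:,:,::-1])
E
```

```text
(no output)
```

View pics/w3.png

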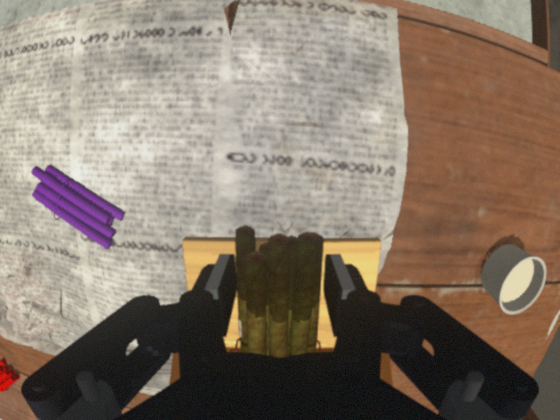

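The bundle sits square in the grip, columns 237–322. The ledge's front edge runs from about (184,238) to (380,241), nearly parallel to the gripper. Casting that edge:

```bash
python3 - <<'E'
from h import *
I,K,T=load('w3')
p=castf(K,T,[[184,238],[380,241]],48);d=p[1]-p[0];m=p.mean(0)
a=np.arctan2(-d[0],d[1]);print(p.round(1),np.linalg.norm(d),np.degrees(a),m,m[:2]+100*np.array([np.cos(a),np.sin(a)]))
b=castf(K,T,[[237,290],[322,290]],143);print(b.round(1),np.linalg.norm(b[0]-b[1]),b.mean(0))
I,K,T=load('t3');h,s,v=[x.astype(int) for x in cv2.split(cv2.cvtColor(I,cv2.COLOR_RGB2HSV))]
I0,_,_=load('top0');D=np.abs(I.astype(int)-I0).sum(2)[205:240,205:280]
print('new px near flap',np.argwhere(D>90)[:4]+[205,205])
E
```

```text
[[477.6  55.5  48. ]
 [468.6 201.   48. ]] 145.77814467664675 3.5441489972859754 [473.05956608 128.29238496  48.        ] [572.86831223 134.47414791]
[[461.5 106.7 143. ]
 [458.6 143.8 143. ]] 37.24572223445085 [460.07394107 125.23235085 143.        ]
new px near flap []
```

Call:
move_arm([
  {"delta_pos": [0, 0.002, -0.035], "turn": [0, 0, -0.7]},
  {"delta_pos": [0, 0, -0.032], "turn": [0, 0, 0]},
  {"delta_pos": [0, 0, 0], "turn": [0, 0, 0]},
  {"delta_pos": [0, 0, 0], "turn": [0, 0, 0]},
])

```text
clock: 6.18
tool_pos: [459.9, 126.1, 77.2]
tool_rot: [-0.104, 3.139, -0.0]
wrist_force: [0.5, -0.2, -0.4]
grip_width: 42.8
grip_force: 36.4
```

Call:
move_arm([
  {"delta_pos": [0.015, 0.001, 0], "turn": [0, 0, 0]},
  {"delta_pos": [0.015, 0.001, 0], "turn": [0, 0, 0]},
  {"delta_pos": [0.015, 0.001, 0], "turn": [0, 0, 0]},
  {"delta_pos": [0.015, 0.001, 0], "turn": [0, 0, 0]},
  {"delta_pos": [0, 0, 0], "turn": [0, 0, 0]},
])

```text
clock: 6.8
tool_pos: [520.2, 130.5, 76.0]
tool_rot: [-0.105, 3.14, -0.001]
wrist_force: [-0.8, -0.1, -0.8]
grip_width: 42.8
grip_force: 36.4
```

Call:
move_arm([
  {"delta_pos": [0.015, 0.001, 0], "turn": [0, 0, 0]},
  {"delta_pos": [0.015, 0.001, 0], "turn": [0, 0, 0]},
  {"delta_pos": [0.015, 0.001, 0], "turn": [0, 0, 0]},
  {"delta_pos": [0, 0, 0], "turn": [0, 0, 0]},
  {"delta_pos": [0, 0, 0], "turn": [0, 0, 0]},
])

```text
clock: 7.42
tool_pos: [564.1, 133.4, 76.1]
tool_rot: [0.105, -3.14, 0.0]
wrist_force: [-0.6, -0.5, -1.3]
grip_width: 42.6
grip_force: 36.4
```

```bash
python3 - <<'E'
from station import r
from h import *
a=r.camera('wrist')['pixels'];b=r.camera('scene')['pixels']
out=np.hstack([a[150:420,130:430],cv2.resize(b[175:255,190:310],(405,270),interpolation=cv2.INTER_CUBIC)])
cv2.imwrite('pics/c4.png',out[...,::-1])
E
```

```text
(no output)
```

View pics/c4.png

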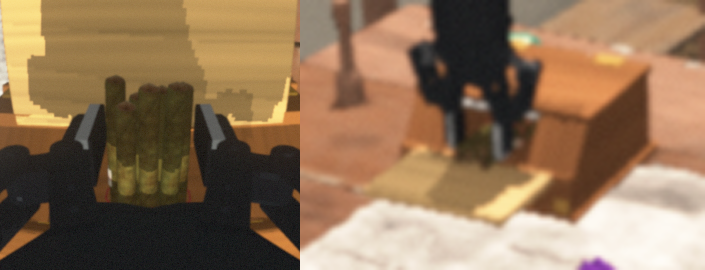

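The bundle is through the opening, its tail at crop (110–190,80–195) still on the sill side between the fingers, and contact force is low. I'll lower 3 mm, release, back off and shut the fingers.

Call:
move_arm([
  {"delta_pos": [0, 0, -0.003], "turn": [0, 0, 0]},
  {"delta_pos": [0, 0, 0], "turn": [0, 0, 0]},
])

```text
clock: 7.78
tool_pos: [564.0, 133.6, 73.0]
tool_rot: [0.105, -3.139, 0.0]
wrist_force: [-0.0, 0.5, -1.7]
grip_width: 42.6
grip_force: 36.3
```

Call:
move_arm([
  {"delta_pos": [0, 0, 0], "turn": [0, 0, 0]},
  {"delta_pos": [0, 0, 0], "turn": [0, 0, 0]},
  {"delta_pos": [0, 0, 0], "turn": [0, 0, 0]},
  {"delta_pos": [-0.02, -0.001, 0], "turn": [0, 0, 0]},
  {"delta_pos": [-0.03, -0.002, 0], "turn": [0, 0, 0]},
], claw=1)

```text
clock: 8.4
tool_pos: [514.2, 130.4, 73.2]
tool_rot: [-0.105, 3.139, -0.0]
wrist_force: [-0.5, 0.5, -0.9]
grip_width: 85.3
grip_force: 0.0
```

Call:
move_arm([
  {"delta_pos": [-0.02, -0.001, 0], "turn": [0, 0, 0]},
  {"delta_pos": [0, 0, 0], "turn": [0, 0, 0]},
])

```text
clock: 8.65
tool_pos: [493.5, 129.6, 73.5]
tool_rot: [0.106, -3.139, -0.0]
wrist_force: [-0.3, 0.1, -0.0]
grip_width: 85.6
grip_force: 0.0
```

Call:
move_arm([
  {"delta_pos": [0, 0, 0], "turn": [0, 0, 0]},
  {"delta_pos": [0, 0, 0], "turn": [0, 0, 0]},
  {"delta_pos": [0, 0, 0], "turn": [0, 0, 0]},
  {"delta_pos": [0, 0, 0], "turn": [0, 0, 0]},
  {"delta_pos": [0, 0, 0], "turn": [0, 0, 0]},
], claw=0)

```text
clock: 9.28
tool_pos: [494.4, 129.5, 73.2]
tool_rot: [-0.105, 3.14, -0.0]
wrist_force: [-0.2, 0.3, -0.3]
grip_width: -0.1
grip_force: 0.0
```

```bash
python3 - <<'E'
from station import r
from h import *
a=r.camera('wrist')['pixels'];b=r.camera('scene')['pixels']
out=np.hstack([a[150:420,130:430],cv2.resize(b[175:255,190:310],(405,270),interpolation=cv2.INTER_CUBIC)])
cv2.imwrite('pics/c5.png',out[...,::-1])
E
```

```text
(no output)
```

View pics/c5.png

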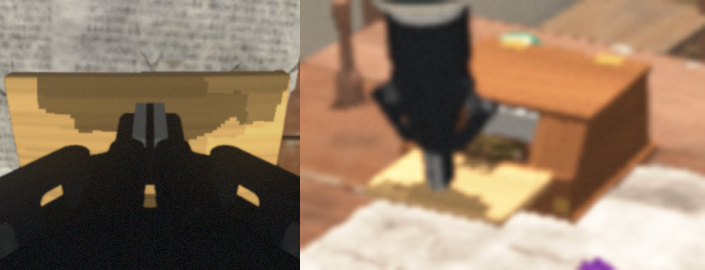

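The bundle now leans in the opening at crop right (510,148), under the raised flap, with the shut fingers behind it. Pushing its tail in.

Call:
move_arm([
  {"delta_pos": [0.02, 0.0015, -0.002], "turn": [0, 0, 0]},
  {"delta_pos": [0.015, 0.001, 0], "turn": [0, 0, 0]},
  {"delta_pos": [0.015, 0.001, 0], "turn": [0, 0, 0]},
  {"delta_pos": [0.01, 0.0005, 0], "turn": [0, 0, 0]},
  {"delta_pos": [0, 0, 0], "turn": [0, 0, 0]},
])

```text
clock: 10.0
tool_pos: [554.7, 133.4, 71.1]
tool_rot: [0.105, -3.14, 0.0]
wrist_force: [-0.9, 0.5, -0.2]
grip_width: -0.1
grip_force: 0.3
```

Call:
move_arm([
  {"delta_pos": [0.01, 0.001, 0], "turn": [0, 0, 0]},
  {"delta_pos": [0.01, 0.0005, 0], "turn": [0, 0, 0]},
  {"delta_pos": [0.008, 0.0005, 0], "turn": [0, 0, 0]},
  {"delta_pos": [0, 0, 0], "turn": [0, 0, 0]},
])

```text
clock: 10.5
tool_pos: [582.9, 135.5, 71.2]
tool_rot: [-0.105, 3.139, -0.0]
wrist_force: [-1.3, 0.4, -0.6]
grip_width: -0.4
grip_force: 0.0
```

```bash
python3 - <<'E'
from station import r
from h import *
a=r.camera('wrist')['pixels'];b=r.camera('scene')['pixels']
out=np.hstack([a[150:420,130:430],cv2.resize(b[175:255,190:310],(405,270),interpolation=cv2.INTER_CUBIC)])
cv2.imwrite('pics/c6.png',out[...,::-1])
E
```

```text
(no output)
```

View pics/c6.png

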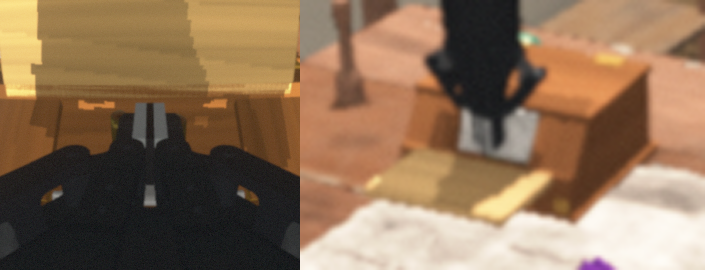

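The flap now hangs almost shut against the fingers at crop right (500,135), so the bundle has dropped in. Backing off and checking.

Call:
move_arm([
  {"delta_pos": [-0.03, -0.002, 0], "turn": [0, 0, 0]},
  {"delta_pos": [-0.05, -0.003, 0], "turn": [0, 0, 0]},
  {"delta_pos": [-0.05, -0.003, 0.02], "turn": [0, 0, 0]},
  {"delta_pos": [-0.01, 0, 0.06], "turn": [0, 0, 0]},
  {"delta_pos": [0, 0.0, 0.06], "turn": [0, 0, 0]},
])

```text
clock: 11.22
tool_pos: [441.0, 127.4, 212.9]
tool_rot: [0.106, -3.139, 0.0]
wrist_force: [0.4, 0.6, 1.3]
grip_width: 0.1
grip_force: 0.0
```

Call:
move_arm([
  {"delta_pos": [0, 0, 0.06], "turn": [0, 0, 0]},
  {"delta_pos": [0, -0.05, 0.03], "turn": [0, 0, 0]},
  {"delta_pos": [0, -0.06, 0], "turn": [0, 0, 0]},
  {"delta_pos": [0, -0.06, 0], "turn": [0, 0, 0]},
  {"delta_pos": [0, 0, 0], "turn": [0, 0, 0]},
])

```text
clock: 11.85
tool_pos: [441.8, -46.3, 301.6]
tool_rot: [-0.096, 3.139, 0.0]
wrist_force: [0.2, 0.3, 0.3]
grip_width: 0.2
grip_force: 0.0
```

```bash
python3 - <<'E'
from station import r
from h import *
c=r.camera('top');b=r.camera('scene')['pixels'];t=c['pixels']
I0,_,_=load('top0');print('flap diff',np.abs(t.astype(int)-I0)[215:236,220:256].mean())
out=np.hstack([cv2.resize(t[185:245,195:285],(405,270),interpolation=cv2.INTER_CUBIC),cv2.resize(b[175:255,190:310],(390,270),interpolation=cv2.INTER_CUBIC)])
cv2.imwrite('pics/c7.png',out[...,::-1])
E
```

```text
flap diff 4.220458553791887
```

View pics/c7.png

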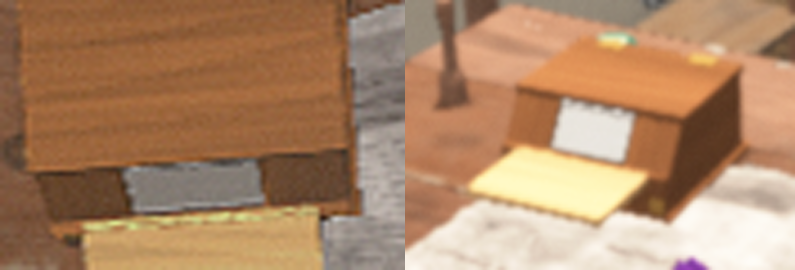

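The flap is shut flush in both views, at (195,187) and (592,130), and no part of the bundle shows outside. Handing in.

```bash
python3 -c "
from station import r
print(r.finish_job())"
```

```text
the job is handed in; nothing more can be done
None
```

I posted the bundle end first through the flap; it dropped into the box, the flap looked fully shut in the top and scene views, and I handed the job in at about 12 s; no pass/fail verdict came back.

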